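Cover the prepped ingredients

ROBOT

A 6-joint arm with a two-finger parallel gripper is mounted at the origin on the work surface. World frame = base frame: x ahead of the robot, y to its left, z up, the work surface at z = 0. Lengths are in m, angles in degrees, forces in N, time in s.
With the tool pointing down it reaches from about 0.3 to 0.75 m from the base axis. Payload 8.5 kg.
Tool frame: the origin (TCP) lies midway between the tips of the shut fingers; the grasp point (between the pads) lies 19 mm behind it (env.tcp_to_grasp is the z of the grasp point in the tool frame, in m); z points along the fingers, y is the line along which they close (so a half turn about z gives the same grasp; the last joint's range is limited). The gripper opens to 85 mm and grips with 20 to 120 N. Pads are 22 mm wide; open, the fingers measure 114 mm over their backs; the gripper's body (76 mm by 85 mm) begins 54 mm behind the grasp point. The pads swing forward as they close: fully open they stand 13 mm farther back than shut.
Start: joints at [55.903, 21.807, 74.336, -0, 83.858, -12.336], TCP at [0.204, 0.511, 0.231] pointing down, gripper open.
Joint ranges: [-178.18, 178.18], [-50.72, 133.34], [12.68, 142.11], [-81.47, 261.47], [9.98, 163.14], [-165.26, 165.26]. Speed limits (degrees/s): [136.94, 136.94, 180, 180, 180, 180].

INTERFACE

Orientations are given as a 3x3 rotation matrix whose columns are the frame's x, y, z axes.
In Python, from rig import env, imaging, job, models gives the robot as it stands. The module is installed in compiled form; this text tells all that it offers.
- The arm moves only by the tool jog_arm, never from a script. Its argument "plan" is text: rows parted by semicolons, each of 7 numbers parted by spaces: the turn, a rotation vector about the tool's x, y, z in degrees, then the shift along the tool's x, y, z in cm, then the closure in counts, from 0 (fully open) to 255 (shut). In form: rx ry rz x y z claw; .... A call has 1 to 10 rows; each row shifts and turns the commanded pose from where the row before left it, along the tool's axes as they then stand; what a row does not reach is not made up. A row lasts 1/12 s, in which the tool goes at most 41.7 mm and 7.16 degrees, less where a joint would pass 70% of its speed; a pose out of reach is approached as far as the arm can. A call with a gripper value outside its range is refused whole. The fingers move at their own pace and stop on an object; "grip_force" is the grip in N (left out, the last holds). Time passes only in rows, so rows that do not move let the fingers close. It gives the time, the measured TCP pose, the force, the opening and the grip force at its end, in the units of the state.
- env.observe(): the state, without advancing time (a new reading comes with each control period).
- imaging.get_image(name): name is "scene" or "side" or "wrist"; returns a dict with "pixels" (384x512x3 uint8, red, green, blue), "depth" (384x512 float32, m along the optical axis (not along the pixel's ray), 0 where there is no reading), "fov_y" (degrees; the focal length in pixels is half the picture's height over the tangent of half this angle, whatever the lens; pixels are square), "cx", "cy" (the principal point, pixels), "world_from_camera" (4x4, takes a point from camera to world coordinates). Camera axes: x right, y down, z forward; pixel columns grow to the right and rows downward; lengths in m; the calibration is good to about 2 mm. The wrist camera is an equidistant fisheye: a pixel r from the principal point sees the ray r / f radians off the axis. A picture is of the moment at which its call begins.
- job.close_job(): hands the job in; it is judged then, once.
Trained networks look in the newest picture that a camera, given by its name, has taken for a name from the list of things; names that differ only in an ending like _2 or _b are one class to them, and where a whole thing is asked for, a point or a joint stands for the part that bears it (a point fixed in the world has none). Each returns a list of dicts, best first, with "confidence" (0 to 1); they miss things now and then, are a little off and sometimes report something else, mostly with a low value. They report only what shows in the picture. A call takes as long as a camera call. They do not tell look-alikes from the thing itself.
- models.outline_of(camera, query): "region" (384x512 bool, what is visible of it) and "bbox" ([centre column, centre row, width, height] in pixels, round what is visible of it).
- models.tip_of(camera, query): "at" ([column, row] in pixels: a listed point, or the origin of a listed thing).
The state is a dict: "time_s": time; "q": joint angles; "qvel": joint speeds; "joint_efforts": joint torques, N m; "position": TCP position; "tool_rot": TCP orientation; "ft_force": force on the tool from outside, world axes, zero at the start; "wrist_torque": the same for the moment, N m; "grip_width": finger opening in m; "gripper_force": force on a finger pad.
Only numpy, scipy, OpenCV 4.12 (cv2) and the standard library are available. Lean on these libraries where they do the work, as an engineer would, in place of code of your own. Each camera call takes 0.05 s, during which the arm holds its last target. There are 200 camera calls.

TASK

The prepped ingredients on the cart are to be covered: pick up the four loose steel lids one after another and put each on the open tin of its own shape and size (small round, large round, small oblong, large oblong), seated flat on the rim all round, and let go of it. Leave the salt and pepper shakers standing where they are.

Things in the scene. Friction and masses are not known exactly. Their poses are not given: they have to be found in the camera images.
- lid_small_round_grip (a point): small round steel lid, loose, about 80 g: round plate 82 mm across, with a round plug 48 mm across under it and a black round knob 24 mm across, 34 tall on top. Plug 8 mm deep, plate 4 mm thick; it starts lying level on its plug. The point is in the handle on the centre line, 10 mm below its top, 24 mm above the plate, 36 mm above the plug's underside; z up.
- lid_large_round_grip (a point): large round steel lid, loose, about 140 g: round plate 114 mm across, with a round plug 80 mm across under it and a black round knob 24 mm across, 34 tall on top. Plug 8 mm deep, plate 4 mm thick; it starts lying level on its plug. The point is in the handle on the centre line, 10 mm below its top, 24 mm above the plate, 36 mm above the plug's underside; z up.
- lid_small_oblong_grip (a point): small oblong steel lid, loose, about 100 g: rectangular plate 74 by 104 mm (x by y), with a plug 40 by 70 mm under it and a black bar handle 18 mm wide (x), 40 long (y), 34 tall on top. Plug 8 mm deep, plate 4 mm thick; it starts lying level on its plug. The point is in the handle on the centre line, 10 mm below its top, 24 mm above the plate, 36 mm above the plug's underside; z up, x across the bar, y along the long side.
- lid_large_oblong_grip (a point): large oblong steel lid, loose, about 160 g: rectangular plate 90 by 134 mm (x by y), with a plug 56 by 100 mm under it and a black bar handle 18 mm wide (x), 40 long (y), 34 tall on top. Plug 8 mm deep, plate 4 mm thick; it starts lying level on its plug. The point is in the handle on the centre line, 10 mm below its top, 24 mm above the plate, 36 mm above the plug's underside; z up, x across the bar, y along the long side.
- tin_small_round_rim (a point): small round open steel prep tin, 72 mm across outside, 64 mm inside, 45 mm tall, holding a garlic bulb (below the rim by 9 mm or more); it does not shift. The point is the centre of its open mouth, level with the rim; z is up. When its own lid is seated, the plug is inside with 8 mm spare all round, the plate flat on the rim, the lid's point 28 mm above this point.
- tin_large_round_rim (a point): large round open steel prep tin, 104 mm across outside, 96 mm inside, 45 mm tall, holding four small eggs (below the rim by 9 mm or more); it does not shift. The point is the centre of its open mouth, level with the rim; z is up. When its own lid is seated, the plug is inside with 8 mm spare all round, the plate flat on the rim, the lid's point 28 mm above this point.
- tin_small_oblong_rim (a point): small oblong open steel prep tin, 64 by 94 mm outside (x by y), 56 by 86 mm inside, 45 mm tall, holding two mushrooms (below the rim by 9 mm or more); it does not shift. The point is the centre of its open mouth, level with the rim; z is up, y is along its long side. When its own lid is seated, the plug is inside with 8 mm spare all round, the plate flat on the rim, the lid's point 28 mm above this point.
- tin_large_oblong_rim (a point): large oblong open steel prep tin, 80 by 124 mm outside (x by y), 72 by 116 mm inside, 45 mm tall, holding six cherry tomatoes (below the rim by 9 mm or more); it does not shift. The point is the centre of its open mouth, level with the rim; z is up, y is along its long side. When its own lid is seated, the plug is inside with 8 mm spare all round, the plate flat on the rim, the lid's point 28 mm above this point.
- salt_shaker_center (a point): salt shaker, white plastic with a low domed top and a grey band, 34 mm across, 74 mm tall, standing loose among the tins and lids; leave it alone. The point is its centre, 37 mm up.
- pepper_shaker_center (a point): pepper shaker, black with a flat steel cap, 34 mm across, 72 mm tall, standing loose among the tins and lids; leave it alone. The point is on its axis, 37 mm up. (A spice jar of about the same size stands there too, and is not to be used.)
Not all that is in view belongs to the job. Leave any brown or purple look-alike of the part that bears lid_large_round_grip alone. What is shaped like the part that bears lid_small_round_grip but purple is not meant.

How it is judged:
By the outcome, as a careful person would: the job done as asked, in the order asked, and still so for the second after the job is handed in, with the robot touching nothing.
It also fails if it takes over 115 s, if anything falls off the work surface, if the arm or the gripper's body presses on something with over 40 N, if the wrist force passes 120 N, or if a joint passes its speed limit or range.

## Working session

There is one attempt and no reset: what is moved stays moved. The work goes in short steps, Python scripts to look and compute and a tool call to move; the robot and the scene stay as the last step left them, time stands still between calls to the robot, and variables do not carry over. Pictures are saved under pics/ and viewed, at most 14 in all, crops included, and the job is handed in when it is done.

Besides the shell and the picture viewer there is one more tool, called after "Emit:" by a JSON object that holds its "api" and its "payload". jog_arm: Moves the arm, as the interface text tells. Its arguments: {"type":"object","properties":{"plan":{"type":"string"},"grip_force":{"type":"number"}},"required":["plan"]}

```bash
mkdir -p pics; python3 - <<'E'
from rig import env, imaging, job, models
import cv2, numpy as np
s=env.observe()
print(s['time_s'],s['position'],s['tool_rot'],s['grip_width'],env.tcp_to_grasp)
ims=[]
for n in ['scene','side']:
    i=imaging.get_image(n); print(n,i['fov_y'],i['cx'],i['cy'],np.round(i['world_from_camera'],3).tolist())
    np.savez(f'{n}.npz',**i)
    cv2.imwrite(f'pics/{n}0.png',cv2.resize(i['pixels'][:,:,::-1],(800,600),interpolation=cv2.INTER_CUBIC))
E
```

```text
0.0 [0.20372596 0.51054213 0.23070874] [[-9.28743212e-01  3.70722769e-01 -8.21587996e-04]
 [ 3.70723560e-01  9.28742411e-01 -1.25527709e-03]
 [ 2.97683819e-04 -1.47041210e-03 -9.99998875e-01]] 0.08537446635747459 -0.0187
scene 54.54482144929792 255.11828073763633 191.71012489318633 [[0.893, 0.294, -0.341, 0.791], [0.45, -0.612, 0.651, -0.688], [-0.017, -0.735, -0.678, 0.726], [0.0, 0.0, 0.0, 1.0]]
side 54.83710942566819 257.17380557203154 191.11191219149794 [[0.873, -0.259, 0.413, -0.025], [-0.487, -0.443, 0.753, -0.893], [-0.012, -0.859, -0.513, 0.639], [0.0, 0.0, 0.0, 1.0]]
```

View pics/scene0.png

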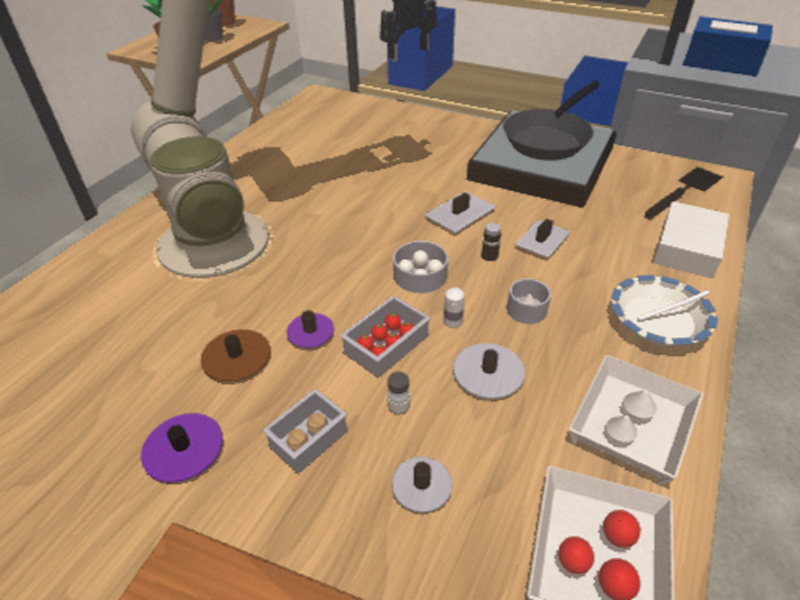

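View pics/side0.png

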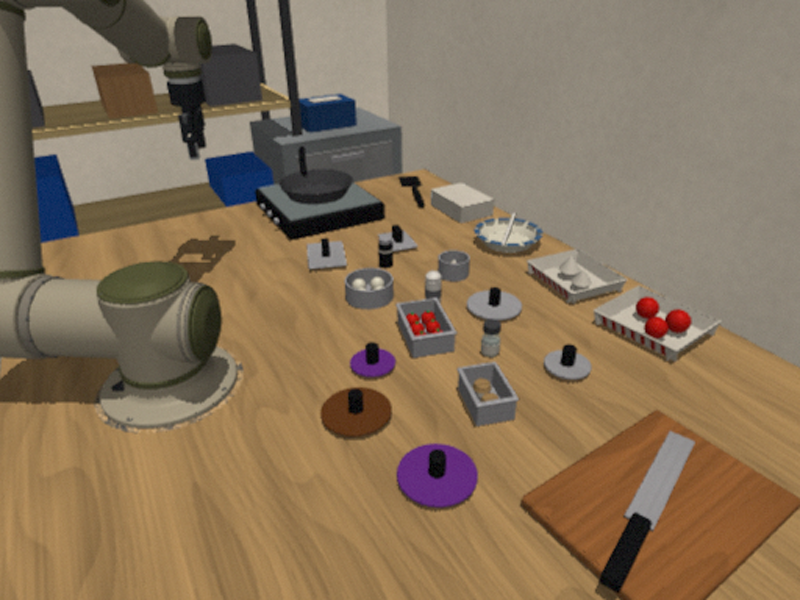

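Scene picture (800×600): steel lids are small round (422,485), large round (490,372), large oblong (460,212) and small oblong (543,238). The tins are small round (529,300), large round (420,265), large oblong (387,335) and small oblong (307,430). The round look-alikes are purple (310,330), brown (236,355) and purple (182,447). The two grey steel ones fit the description because the coloured ones are excluded. I'll confirm in a crop while measuring.

```bash
cat > h.py <<'E'
import numpy as np, cv2
def cloud(i):
    d=i['depth'];h,w=d.shape;f=h/2/np.tan(np.radians(float(i['fov_y']))/2)
    v,u=np.mgrid[:h,:w];P=np.stack([(u-i['cx'])/f*d,(v-i['cy'])/f*d,d],-1)
    T=i['world_from_camera'];W=P@T[:3,:3].T+T[:3,3];W[d==0]=np.nan
    return W
E
python3 - <<'E'
from h import *
px={'lsr':(422,485),'llr':(490,372),'lso':(543,238),'llo':(460,212),'tsr':(529,300),'tlr':(420,265),'tso':(307,430),'tlo':(387,335),'salt':(454,300),'pep':(491,240),'jar':(398,390)}
size={'lsr':(82,82),'llr':(114,114),'lso':(74,104),'llo':(90,134),'tsr':(72,72),'tlr':(104,104),'tso':(64,94),'tlo':(80,124)}
C={n:cloud(np.load(n+'.npz')) for n in['scene','side']}
S=C['scene']
for n in C:
    W=C[n].reshape(-1,3);m=(W[:,0]>.3)&(W[:,0]<.5)&(abs(W[:,1])<.3)&(abs(W[:,2])<.006);print(n,'table z',np.median(W[m,2]),W[m,2].std())
for k,(u,v) in px.items():
    u0,v0=int(u*.64),int(v*.64)
    c=np.nanmedian(S[v0-2:v0+3,u0-2:u0+3].reshape(-1,3),0)[:2]
    for n in C:
        W=C[n].reshape(-1,3);W=W[~np.isnan(W[:,0])]
        if k[0]=='l': lo,hi,z=.008,.017,.012
        elif k[0]=='t': lo,hi,z=.041,.050,.045
        else: lo,hi,z=.03,.09,.06
        r=(np.hypot(*size[k])/2e3+.012) if k in size and size[k][0]!=size[k][1] else (size[k][0]/2e3+.014 if k in size else .03)
        cc=c.copy()
        for _ in range(5):
            m=(np.hypot(*(W[:,:2]-cc).T)<r)&(W[:,2]>lo)&(W[:,2]<hi)
            if m.sum()<6:break
            Q=W[m,:2].astype(np.float32)
            rc=cv2.minAreaRect(Q*1000); cc=np.array(rc[0])/1000 if k in size else Q.mean(0)
        print(k,n,m.sum(),np.round(c,3),'rect',np.round(rc[0],1),np.round(rc[1],1),round(rc[2],1),'circ',np.round(cv2.minEnclosingCircle(Q*1000)[0],1), 'z',np.round(np.median(W[m,2]),4))
im=np.load('scene.npz')['pixels'][:,:,::-1]
a=im[290:332,240:300];b=im[215:262,280:345];c_=im[115:170,265:370]
cv2.imwrite('pics/crop.png',np.hstack([cv2.resize(x,(260,200),interpolation=3) for x in(a,b,c_)]))
E
```

```text
scene table z -0.00020857282798947274 0.0015009755300234731
side table z -0.0011501677647839936 0.0014752324652423938
lsr scene 915 [ 0.628 -0.323] rect [ 623.6 -312.8] [80.3 81.2] 23.1 circ [ 623.6 -313. ] z 0.0115
lsr side 356 [ 0.628 -0.323] rect [ 621.3 -317.3] [77.5 80.6] 44.6 circ [ 624.3 -316. ] z 0.0108
llr scene 1132 [ 0.639 -0.095] rect [634.5 -83.7] [110.4 114.9] 18.1 circ [633.8 -84.3] z 0.0114
llr side 447 [ 0.639 -0.095] rect [633.8 -86.1] [112.6 110.1] 50.8 circ [634.9 -85.6] z 0.0107
lso scene 381 [0.615 0.275] rect [611.6 291. ] [106.9  74.7] 79.7 circ [612.4 292.4] z 0.0114
lso side 119 [0.615 0.275] rect [613.9 291. ] [109.3  71.5] 80.6 circ [613.3 292.3] z 0.0106
llo scene 502 [0.428 0.296] rect [423.2 312. ] [138.5  91.8] 71.3 circ [424.1 310.7] z 0.0115
llo side 325 [0.428 0.296] rect [423.8 308.5] [139.8  89.8] 70.7 circ [418.9 311.8] z 0.0105
tsr scene 112 [0.647 0.08 ] rect [645.4  85.2] [72.3 71.6] 70.4 circ [643.5  84.1] z 0.0436
tsr side 50 [0.647 0.08 ] rect [645.1  82.4] [69.9 69.8] 80.6 circ [646.6  82.4] z 0.0426
tlr scene 144 [0.422 0.105] rect [432.4
[... 407 characters left out ...]
] 75.5 circ [ 458.5 -100.8] z 0.0441
tlo side 212 [ 0.455 -0.1  ] rect [ 457.6 -102.2] [131.6  85.1] 75.2 circ [ 460.9 -102.2] z 0.0435
salt scene 204 [ 0.541 -0.013] rect [540.1  -4.3] [33.4 27.1] 30.1 circ [538.1  -1.7] z 0.0596
salt side 143 [ 0.541 -0.013] rect [534.7  -8.2] [25.8 33.2] 69.4 circ [535.8  -4.9] z 0.0535
pep scene 176 [0.534 0.188] rect [534.  200.7] [33.3 31. ] 67.6 circ [532.4 200.9] z 0.0575
pep side 119 [0.534 0.188] rect [531.2 197.4] [30.4 32.2] 17.2 circ [530.  197.5] z 0.0534
jar scene 243 [ 0.539 -0.219] rect [ 535.7 -206.8] [32.1 31.9] 87.5 circ [ 536. -206.] z 0.0615
jar side 162 [ 0.539 -0.219] rect [ 534.  -210.1] [30.4 32.2] 59.9 circ [ 533.2 -209. ] z 0.0541
```

View pics/crop.png

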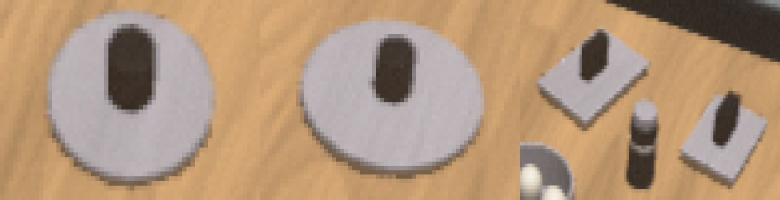

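The crop confirms grey steel plates for both round lids and for both oblong lids, with bars along their long sides. Now I turn the tool so that tool y = world x and tool x = world y, then go to the small round lid.

Emit:
{"api": "jog_arm", "payload": {"plan": "0 0 6.82 0 0 0 0;0 0 6.82 0 0 0 0;0 0 6.82 0 0 0 0;0 0 6.82 0 0 0 0;0 0 6.82 0 0 0 0;0 0 6.82 0 0 0 0;0 0 6.82 0 0 0 0;0 0 6.82 0 0 0 0;0 0 6.82 0 0 0 0;0 0 6.82 0 0 0 0", "grip_force": 40}}

```text
time_s: 0.93
position: [0.2038, 0.5106, 0.2309]
tool_rot: [[0.005, 1.0, -0.001], [1.0, -0.005, -0.001], [-0.001, -0.001, -1.0]]
ft_force: [0.3, -0.3, -0.6]
grip_width: 0.0853
gripper_force: 0.0
```

Emit:
{"api": "jog_arm", "payload": {"plan": "0 0 0 -3.4 1.7 0 0;0 0 0 -3.4 1.7 0 0;0 0 0 -3.4 1.7 0 0;0 0 0 -3.4 1.7 0 0;0 0 0 -3.4 1.7 0 0;0 0 0 -3.4 1.7 0 0;0 0 0 -3.4 1.7 0 0;0 0 0 -3.4 1.7 0 0;0 0 0 -3.4 1.7 0 0;0 0 0 -3.4 1.7 0 0"}}

```text
time_s: 1.77
position: [0.3744, 0.1691, 0.2313]
tool_rot: [[-0.001, 1.0, -0.0], [1.0, 0.001, 0.0], [0.0, -0.0, -1.0]]
ft_force: [1.5, 0.8, 0.1]
grip_width: 0.0854
gripper_force: 0.0
```

Emit:
{"api": "jog_arm", "payload": {"plan": "0 0 0 -3.4 1.7 0 0;0 0 0 -3.4 1.7 0 0;0 0 0 -3.4 1.7 0 0;0 0 0 -3.4 1.7 0 0;0 0 0 -3.4 1.7 0 0;0 0 0 -3.4 1.7 0 0;0 0 0 -3.4 1.7 0 0;0 0 0 -3.4 1.7 0 0;0 0 0 -3.4 1.7 0 0;0 0 0 -3.4 1.7 0 0"}}

```text
time_s: 2.6
position: [0.5447, -0.1708, 0.2309]
tool_rot: [[-0.0, 1.0, -0.001], [1.0, 0.0, 0.0], [0.0, -0.001, -1.0]]
ft_force: [1.1, 0.2, 0.7]
grip_width: 0.0855
gripper_force: 0.0
```

Emit:
{"api": "jog_arm", "payload": {"plan": "0 0 0 -3.6 1.98 0 0;0 0 0 -3.6 1.98 0 0;0 0 0 -3.6 1.98 0 0;0 0 0 -3.6 1.98 0 0;0 0 0 0 0 3.5 0;0 0 0 0 0 3.5 0;0 0 0 0 0 3.5 0;0 0 0 0 0 3.5 0;0 0 0 0 0 0 0;0 0 0 0 0 0 0"}}

```text
time_s: 3.43
position: [0.6232, -0.3126, 0.0902]
tool_rot: [[-0.001, 1.0, -0.003], [1.0, 0.001, 0.002], [0.002, -0.003, -1.0]]
ft_force: [0.5, -0.0, 1.6]
grip_width: 0.0856
gripper_force: 0.0
```

```bash
python3 - <<'E'
from rig import imaging
import cv2
i=imaging.get_image('wrist');cv2.imwrite('pics/w1.png',i['pixels'][:,:,::-1])
E
```

```text
(no output)
```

View pics/w1.png

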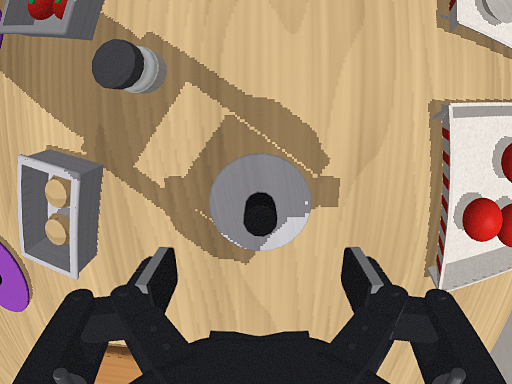

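The wrist view shows the steel lid's knob at about (260,213), centred between the fingers at (165,270) and (355,270). I descend and grip.

Emit:
{"api": "jog_arm", "payload": {"plan": "0 0 0 -0.1 0 2.5 0;0 0 0 0 0 2.5 0;0 0 0 0 0 2.3 0;0 0 0 0 0 0 0;0 0 0 0 0 0 255;0 0 0 0 0 0 255;0 0 0 0 0 0 255;0 0 0 0 0 0 255;0 0 0 0 0 0 255;0 0 0 0 0 0 255"}}

```text
time_s: 4.32
position: [0.6241, -0.3142, 0.0197]
tool_rot: [[-0.001, 1.0, 0.002], [1.0, 0.001, -0.001], [-0.001, 0.002, -1.0]]
ft_force: [-0.2, 0.6, 5.2]
grip_width: 0.0222
gripper_force: 39.0
```

Emit:
{"api": "jog_arm", "payload": {"plan": "0 0 0 0 0 0 255;0 0 0 0 0 0 255;0 0 0 0 0 0 255;0 0 0 0 0 0 255;0 0 0 0 0 -1 255;0 0 0 0 0 -2 255;0 0 0 0 0 -3 255;0 0 0 0 0 -3 255;0 0 0 0 0 -3 255;0 0 0 0 0 0 255"}}

```text
time_s: 5.15
position: [0.6255, -0.3152, 0.1461]
tool_rot: [[-0.001, 1.0, 0.009], [1.0, 0.001, -0.007], [-0.007, 0.009, -1.0]]
ft_force: [-0.0, 0.1, 0.4]
grip_width: 0.0226
gripper_force: 39.3
```

Emit:
{"api": "jog_arm", "payload": {"plan": "0 0 0 3.99 0.2 0 255;0 0 0 3.99 0.2 0 255;0 0 0 3.99 0.2 0 255;0 0 0 3.99 0.2 0 255;0 0 0 3.99 0.2 0 255;0 0 0 3.99 0.2 0 255;0 0 0 3.99 0.2 0 255;0 0 0 3.99 0.2 0 255;0 0 0 3.99 0.2 0 255;0 0 0 3.99 0.2 0 255"}}

```text
time_s: 5.98
position: [0.643, 0.0871, 0.1386]
tool_rot: [[-0.001, 1.0, -0.0], [1.0, 0.001, -0.0], [-0.0, -0.0, -1.0]]
ft_force: [-0.1, 0.3, -0.8]
grip_width: 0.0228
gripper_force: 39.3
```

Emit:
{"api": "jog_arm", "payload": {"plan": "0 0 0 0 0 0 255;0 0 0 0 0 0 255;0 0 0 0 0 0 255"}}

```text
time_s: 6.23
position: [0.6433, 0.0849, 0.1383]
tool_rot: [[-0.001, 1.0, -0.0], [1.0, 0.001, -0.0], [-0.0, -0.0, -1.0]]
ft_force: [-0.1, 0.7, -0.8]
grip_width: 0.0229
gripper_force: 39.3
```

```bash
cat >> h.py <<'E'
def near(n,c,r,lo,hi):
    from rig import imaging
    i=imaging.get_image(n);W=cloud(i).reshape(-1,3)
    m=(np.hypot(*(W[:,:2]-c).T)<r)&(W[:,2]>lo)&(W[:,2]<hi)
    return W[m],i
E
python3 - <<'E'
from rig import env,imaging
s=env.observe();print(s['position'],s['tool_rot'][:,2])
from h import *
W,i=near('scene',np.array(s['position'][:2]),.055,.1,.16)
cv2.imwrite('pics/s2.png',cv2.resize(i['pixels'][120:240,270:430,::-1],(640,480),interpolation=3))
z=np.histogram(W[:,2],30);print(z[0],np.round(z[1],3))
E
```

```text
[0.64328522 0.08488493 0.1383456 ] [-2.20470675e-04 -3.64655261e-04 -9.99999909e-01]
[  4  12  13  87 130  92  16   6   3   4   2   6   1   7   1   6   8  10
   4  12   6   8   7   9   8  10   4   6   9   7] [0.125 0.126 0.127 0.128 0.129 0.13  0.132 0.133 0.134 0.135 0.136 0.138
 0.139 0.14  0.141 0.142 0.143 0.145 0.146 0.147 0.148 0.149 0.151 0.152
 0.153 0.154 0.155 0.156 0.158 0.159 0.16 ]
```

View pics/s2.png

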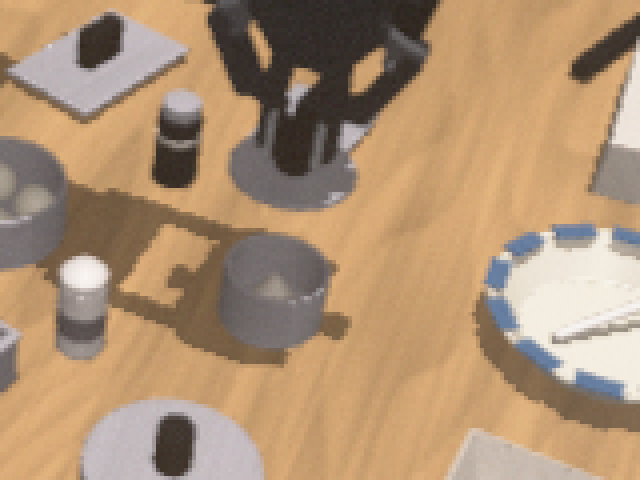

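The picture shows the lid held level above the small round tin at (275,290), with the plate top at z = 0.130. Seated is 0.049, so I lower 8 cm.

Emit:
{"api": "jog_arm", "payload": {"plan": "0 0 0 -0.1 0.2 2 255;0 0 0 0 0 2 255;0 0 0 0 0 2 255;0 0 0 0 0 1 255;0 0 0 0 0 0.5 255;0 0 0 0 0 0.3 255;0 0 0 0 0 0.2 255;0 0 0 0 0 0 255;0 0 0 0 0 0 255;0 0 0 0 0 0 255"}}

```text
time_s: 7.12
position: [0.6457, 0.0841, 0.0591]
tool_rot: [[-0.001, 1.0, 0.001], [1.0, 0.001, -0.0], [-0.0, 0.001, -1.0]]
ft_force: [0.9, 0.9, -1.9]
grip_width: 0.0228
gripper_force: 39.4
```

Emit:
{"api": "jog_arm", "payload": {"plan": "0 0 0 0 0 0 100;0 0 0 0 0 0 0;0 0 0 0 0 0 0;0 0 0 0 0 0 0;0 0 0 0 0 0 0;0 0 0 0 0 -2 0;0 0 0 0 0 -3 0;0 0 0 0 0 -3 0;0 0 0 0 0 -3 0;0 0 0 0 0 0 0"}}

```text
time_s: 7.95
position: [0.6476, 0.0841, 0.175]
tool_rot: [[-0.001, 1.0, 0.011], [1.0, 0.001, -0.001], [-0.001, 0.011, -1.0]]
ft_force: [1.0, 0.6, 0.5]
grip_width: 0.0859
gripper_force: 0.0
```

Emit:
{"api": "jog_arm", "payload": {"plan": "0 0 0 -3.38 -0.23 0 0;0 0 0 -3.38 -0.23 0 0;0 0 0 -3.38 -0.23 0 0;0 0 0 -3.38 -0.23 0 0;0 0 0 -3.38 -0.23 0 0;0 0 0 0 0 3 0;0 0 0 0 0 3 0;0 0 0 0 0 0 0;0 0 0 0 0 0 0"}}

```text
time_s: 8.7
position: [0.6335, -0.0847, 0.1075]
tool_rot: [[-0.001, 1.0, -0.003], [1.0, 0.001, 0.001], [0.001, -0.003, -1.0]]
ft_force: [0.3, 0.8, 0.9]
grip_width: 0.0856
gripper_force: 0.0
```

```bash
cat > chk.py <<'E'
import sys
from h import *
from rig import env
s=env.observe();print('tcp',np.round(s['position'],4))
x,y,r=map(float,sys.argv[1:4])
for n in ['scene','side']:
    W,i=near(n,np.array([x,y]),r,.04,.056)
    if len(W)<10: print(n,len(W));continue
    print(n,len(W),cv2.minAreaRect((W[:,:2]*1000).astype(np.float32)))
    A=np.c_[W[:,:2]-[x,y],np.ones(len(W))]
    k=np.abs(W[:,2]-np.median(W[:,2]))<.004
    print('plane slopes,z',np.round(np.linalg.lstsq(A[k],W[k,2],rcond=None)[0],4))
E
python3 chk.py .6452 .084 .05
python3 - <<'E'
from rig import imaging
import cv2
i=imaging.get_image('wrist');cv2.imwrite('pics/w2.png',i['pixels'][:,:,::-1])
E
```

```text
tcp [ 0.6335 -0.0847  0.1075]
scene 26 ((661.8602294921875, 78.9262466430664), (61.73923873901367, 27.343549728393555), 34.4738883972168)
plane slopes,z [ 0.0142 -0.0059  0.048 ]
side 186 ((646.6624755859375, 83.20222473144531), (78.36849975585938, 80.32154083251953), 28.318199157714844)
plane slopes,z [0.0035 0.0041 0.0476]
```

View pics/w2.png

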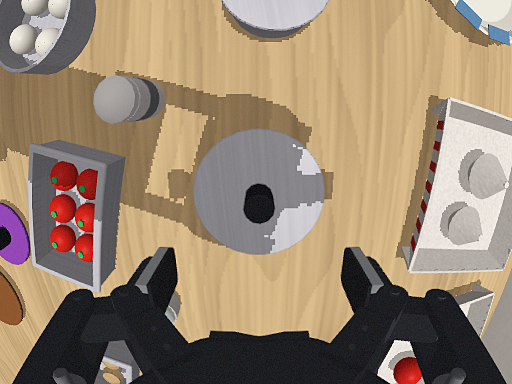

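The small round lid is flat on its tin (slopes <0.5%, centre within 2 mm). The wrist view shows the large round knob at (259,203), centred between the fingers. I grip it.

Emit:
{"api": "jog_arm", "payload": {"plan": "0 0 0 0 0 3 0;0 0 0 0 0 3 0;0 0 0 0 0 2.3 0;0 0 0 0 0 0.5 0;0 0 0 0 0 0 255;0 0 0 0 0 0 255;0 0 0 0 0 0 255;0 0 0 0 0 0 255;0 0 0 0 0 0 255;0 0 0 0 0 0 255", "grip_force": 50}}

```text
time_s: 9.68
position: [0.6347, -0.0851, 0.0218]
tool_rot: [[-0.001, 1.0, 0.002], [1.0, 0.001, -0.001], [-0.001, 0.002, -1.0]]
ft_force: [-1.4, 1.0, 5.6]
grip_width: 0.0225
gripper_force: 48.9
```

Emit:
{"api": "jog_arm", "payload": {"plan": "0 0 0 0 0 0 255;0 0 0 0 0 0 255;0 0 0 0 0 -1 255;0 0 0 0 0 -2 255;0 0 0 0 0 -3 255;0 0 0 0 0 -3 255;0 0 0 0 0 -3 255;0 0 0 0 0 -1 255;0 0 0 0 0 0 255;0 0 0 0 0 0 255"}}

```text
time_s: 10.52
position: [0.6335, -0.0848, 0.1495]
tool_rot: [[-0.001, 1.0, -0.001], [1.0, 0.001, 0.0], [0.0, -0.001, -1.0]]
ft_force: [0.4, 0.4, -2.3]
grip_width: 0.0218
gripper_force: 49.1
```

Emit:
{"api": "jog_arm", "payload": {"plan": "0 0 0 2.175 -2.53 0 255;0 0 0 2.175 -2.53 0 255;0 0 0 2.175 -2.53 0 255;0 0 0 2.175 -2.53 0 255;0 0 0 2.175 -2.53 0 255;0 0 0 2.175 -2.53 0 255;0 0 0 2.175 -2.53 0 255;0 0 0 2.175 -2.53 0 255;0 0 0 0 0 0 255;0 0 0 0 0 0 255"}}

```text
time_s: 11.35
position: [0.4297, 0.0898, 0.149]
tool_rot: [[-0.003, 1.0, -0.003], [1.0, 0.003, 0.0], [0.0, -0.003, -1.0]]
ft_force: [0.8, 0.2, -1.8]
grip_width: 0.0224
gripper_force: 49.4
```

```bash
python3 - <<'E'
from rig import env,imaging
from h import *
s=env.observe();p=s['position'];print(p,s['tool_rot'][:,2])
for n in ['scene','side']:
    W,i=near(n,np.array(p[:2]),.07,p[2]-.02,p[2]-.003)
    k=abs(W[:,2]-np.median(W[:,2]))<.003;W=W[k]
    print(n,np.median(W[:,2]),cv2.minAreaRect((W[:,:2]*1000).astype(np.float32)),np.round(np.linalg.lstsq(np.c_[W[:,:2]-p[:2],np.ones(len(W))],W[:,2],rcond=None)[0],4))
E
```

```text
[0.4296943  0.08980037 0.14902179] [-3.40711169e-03  1.59738623e-04 -9.99994183e-01]
scene 0.13868760849848427 ((432.7898254394531, 84.75990295410156), (111.07959747314453, 103.10777282714844), 23.79352378845215) [-0.007   0.0035  0.1388]
side 0.13811184582187885 ((429.13641357421875, 83.14700317382812), (108.22023010253906, 112.14338684082031), 58.23736572265625) [-0.0023  0.005   0.1382]
```

Emit:
{"api": "jog_arm", "payload": {"plan": "0 0 0 0 0 2.5 255;0 0 0 0 0 2.5 255;0 0 0 0 0 2 255;0 0 0 0 0 1 255;0 0 0 0 0 0.5 255;0 0 0 0 0 0.3 255;0 0 0 0 0 0.15 255;0 0 0 0 0 0 255;0 0 0 0 0 0 255;0 0 0 0 0 0 255"}}

```text
time_s: 12.28
position: [0.4318, 0.0889, 0.0613]
tool_rot: [[-0.001, 1.0, 0.001], [1.0, 0.001, -0.0], [-0.0, 0.001, -1.0]]
ft_force: [-0.5, -0.1, -1.6]
grip_width: 0.0225
gripper_force: 49.5
```

Emit:
{"api": "jog_arm", "payload": {"plan": "0 0 0 0 0 0 100;0 0 0 0 0 0 0;0 0 0 0 0 0 0;0 0 0 0 0 0 0;0 0 0 0 0 0 0;0 0 0 0 0 -2 0;0 0 0 0 0 -3 0;0 0 0 0 0 -3 0;0 0 0 0 0 -3 0;0 0 0 0 0 0 0"}}

```text
time_s: 13.12
position: [0.4336, 0.0889, 0.1757]
tool_rot: [[-0.001, 1.0, 0.009], [1.0, 0.001, -0.001], [-0.001, 0.009, -1.0]]
ft_force: [0.8, -1.1, 1.0]
grip_width: 0.0852
gripper_force: 0.0
```

Emit:
{"api": "jog_arm", "payload": {"plan": "0 0 0 2.53 2.27 0 0;0 0 0 2.53 2.27 0 0;0 0 0 2.53 2.27 0 0;0 0 0 2.53 2.27 0 0;0 0 0 2.53 2.27 0 0;0 0 0 2.53 2.27 0 0;0 0 0 2.53 2.27 0 0;0 0 0 2.53 2.27 0 0;0 0 5 0 0 3 0;0 0 5 0 0 3 0"}}

```text
time_s: 13.95
position: [0.6145, 0.2931, 0.1104]
tool_rot: [[0.175, 0.985, 0.004], [0.985, -0.175, 0.001], [0.002, 0.004, -1.0]]
ft_force: [0.5, -0.2, -0.7]
grip_width: 0.0856
gripper_force: 0.0
```

Emit:
{"api": "jog_arm", "payload": {"plan": "0 0 0 0 0 0 0;0 0 0 0 0 0 0"}}

```text
time_s: 14.12
position: [0.6122, 0.2912, 0.1095]
tool_rot: [[0.17, 0.985, -0.004], [0.985, -0.17, -0.001], [-0.002, -0.003, -1.0]]
ft_force: [0.6, 0.4, 0.7]
grip_width: 0.0856
gripper_force: 0.0
```

```bash
python3 chk.py .4315 .089 .068
python3 - <<'E'
from rig import imaging
import cv2
i=imaging.get_image('wrist');cv2.imwrite('pics/w3.png',i['pixels'][:,:,::-1])
E
```

```text
tcp [0.6122 0.2912 0.1095]
scene 690 ((432.8297119140625, 88.78140258789062), (112.9549560546875, 112.55982971191406), 32.125675201416016)
plane slopes,z [-0.0011 -0.004   0.0485]
side 430 ((430.8173522949219, 85.94698333740234), (109.98150634765625, 110.95462036132812), 66.78509521484375)
plane slopes,z [0.0016 0.0038 0.0476]
```

View pics/w3.png

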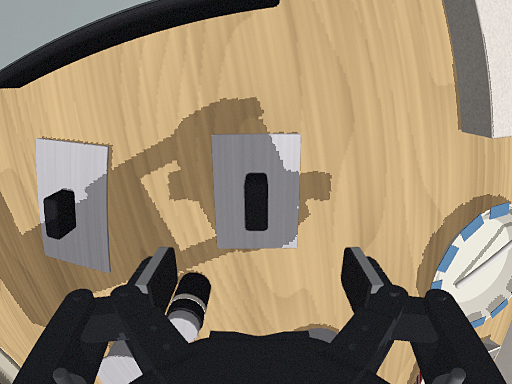

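The large round lid is seated flat on its tin. The wrist view shows the small oblong bar upright at (256,202), centred and aligned between the pads. I grip it.

Emit:
{"api": "jog_arm", "payload": {"plan": "0 0 0 0 0 3 0;0 0 0 0 0 3 0;0 0 0 0 0 2.5 0;0 0 0 0 0 0.5 0;0 0 0 0 0 0 255;0 0 0 0 0 0 255;0 0 0 0 0 0 255;0 0 0 0 0 0 255;0 0 0 0 0 0 255;0 0 0 0 0 0 255"}}

```text
time_s: 15.1
position: [0.6135, 0.2916, 0.0222]
tool_rot: [[0.173, 0.985, 0.002], [0.985, -0.173, 0.001], [0.001, 0.002, -1.0]]
ft_force: [0.3, 0.2, -0.4]
grip_width: 0.0173
gripper_force: 49.5
```

Emit:
{"api": "jog_arm", "payload": {"plan": "0 0 0 0 0 0 255;0 0 0 0 0 0 255;0 0 0 0 0 -1 255;0 0 0 0 0 -2 255;0 0 0 0 0 -3 255;0 0 0 0 0 -3 255;0 0 0 0 0 -3 255;0 0 0 0 0 -2 255;0 0 0 0 0 0 255;0 0 0 0 0 0 255"}}

```text
time_s: 15.93
position: [0.613, 0.2915, 0.162]
tool_rot: [[0.173, 0.985, 0.002], [0.985, -0.173, 0.0], [0.001, 0.002, -1.0]]
ft_force: [-0.8, 0.5, -1.3]
grip_width: 0.017
gripper_force: 49.6
```

Emit:
{"api": "jog_arm", "payload": {"plan": "0 0 5.9 0 0 0 255;0 0 0 0 0 0 255;0 0 0 -3.95 0.02 0 255;0 0 0 -3.95 0.02 0 255;0 0 0 -3.95 0.02 0 255;0 0 0 -3.95 0.02 0 255;0 0 0 -3.95 0.02 0 255;0 0 0 -3.95 0.02 0 255;0 0 0 -3.95 0.02 0 255;0 0 0 -3.95 0.02 0 255"}}

```text
time_s: 16.77
position: [0.5267, -0.0144, 0.1598]
tool_rot: [[0.27, 0.963, -0.002], [0.963, -0.27, 0.0], [-0.0, -0.002, -1.0]]
ft_force: [0.7, -0.3, -1.1]
grip_width: 0.0171
gripper_force: 49.6
```

Emit:
{"api": "jog_arm", "payload": {"plan": "0 0 0 -3.95 0.02 0 255;0 0 0 -3.95 0.02 0 255;0 0 0 -3.95 0.02 0 255;0 0 0 -3.95 0.02 0 255;0 0 0 -3.95 0.02 0 255;0 0 0 -3.95 0.02 0 255;0 0 0 -3.95 0.02 0 255;0 0 0 -3.95 0.02 0 255;0 0 0 0 0 0 255;0 0 0 0 0 0 255"}}

```text
time_s: 17.6
position: [0.4422, -0.3187, 0.1595]
tool_rot: [[0.274, 0.962, -0.002], [0.962, -0.274, 0.002], [0.001, -0.002, -1.0]]
ft_force: [-0.7, 0.8, -0.7]
grip_width: 0.0171
gripper_force: 49.6
```

```bash
cat > held.py <<'E'
from rig import env,imaging
from h import *
s=env.observe();p=s['position'];print(p,s['tool_rot'][:,2],s['tool_rot'][:,1])
for n in ['scene','side']:
    W,i=near(n,np.array(p[:2]),.082,p[2]-.02,p[2]-.003)
    k=abs(W[:,2]-np.median(W[:,2]))<.003;W=W[k]
    print(n,np.median(W[:,2]),cv2.minAreaRect((W[:,:2]*1000).astype(np.float32)),np.round(np.linalg.lstsq(np.c_[W[:,:2]-p[:2],np.ones(len(W))],W[:,2],rcond=None)[0],4))
E
python3 held.py
```

```text
[ 0.44221288 -0.31867912  0.15952926] [-0.0015719   0.0018749  -0.99999701] [ 0.96165809 -0.27424371 -0.00202582]
scene 0.1490570911535254 ((443.1241455078125, -317.3481750488281), (104.42237091064453, 76.01435852050781), 73.71966552734375) [-0.0047  0.0019  0.1491]
side 0.14874149506748402 ((443.7728271484375, -317.54058837890625), (105.90070343017578, 74.0751724243164), 74.00098419189453) [-0.0023  0.0031  0.1486]
```

Emit:
{"api": "jog_arm", "payload": {"plan": "0 0 0 0 0 3 255;0 0 0 0 0 3 255;0 0 0 0 0 2 255;0 0 0 0 0 1 255;0 0 0 0 0 0.5 255;0 0 0 0 0 0.3 255;0 0 0 0 0 0.15 255;0 0 0 0 0 0 255;0 0 0 0 0 0 255;0 0 0 0 0 0 255"}}

```text
time_s: 18.53
position: [0.4435, -0.3176, 0.0621]
tool_rot: [[0.273, 0.962, 0.001], [0.962, -0.273, -0.001], [-0.001, 0.001, -1.0]]
ft_force: [0.0, 0.1, -1.1]
grip_width: 0.0173
gripper_force: 49.6
```

Emit:
{"api": "jog_arm", "payload": {"plan": "0 0 0 0 0 0 100;0 0 0 0 0 0 0;0 0 0 0 0 0 0;0 0 0 0 0 0 0;0 0 0 0 0 0 0;0 0 0 0 0 -2 0;0 0 0 0 0 -3 0;0 0 0 0 0 -3 0;0 0 0 0 0 -3 0;0 0 0 0 0 0 0"}}

```text
time_s: 19.37
position: [0.4448, -0.3189, 0.177]
tool_rot: [[0.273, 0.962, 0.007], [0.962, -0.273, -0.008], [-0.005, 0.009, -1.0]]
ft_force: [0.4, -0.8, 0.8]
grip_width: 0.0851
gripper_force: 0.0
```

Emit:
{"api": "jog_arm", "payload": {"plan": "0 0 3.1 0 0 0 0;0 0 0 0 0 0 0;0 0 0 3.67 -1.39 0 0;0 0 0 3.67 -1.39 0 0;0 0 0 3.67 -1.39 0 0;0 0 0 3.67 -1.39 0 0;0 0 0 3.67 -1.39 0 0;0 0 0 3.67 -1.39 0 0;0 0 0 3.67 -1.39 0 0;0 0 0 3.67 -1.39 0 0"}}

```text
time_s: 20.2
position: [0.4329, -0.0017, 0.171]
tool_rot: [[0.324, 0.946, -0.001], [0.946, -0.324, 0.0], [0.0, -0.001, -1.0]]
ft_force: [0.6, 0.9, -0.5]
grip_width: 0.0856
gripper_force: 0.0
```

Emit:
{"api": "jog_arm", "payload": {"plan": "0 0 0 3.67 -1.39 0 0;0 0 0 3.67 -1.39 0 0;0 0 0 3.67 -1.39 0 0;0 0 0 3.67 -1.39 0 0;0 0 0 3.67 -1.39 0 0;0 0 0 3.67 -1.39 0 0;0 0 0 3.67 -1.39 0 0;0 0 0 3.67 -1.39 0 0;0 0 0 0 0 3 0;0 0 0 0 0 3 0"}}

```text
time_s: 21.03
position: [0.4237, 0.3126, 0.1109]
tool_rot: [[0.32, 0.947, 0.003], [0.947, -0.32, 0.001], [0.002, 0.002, -1.0]]
ft_force: [0.2, -0.9, -1.0]
grip_width: 0.0852
gripper_force: 0.0
```

Emit:
{"api": "jog_arm", "payload": {"plan": "0 0 0 0 0 0 0;0 0 0 0 0 0 0"}}

```text
time_s: 21.2
position: [0.4232, 0.31, 0.1105]
tool_rot: [[0.324, 0.946, -0.003], [0.946, -0.324, -0.001], [-0.002, -0.003, -1.0]]
ft_force: [0.4, 0.1, 0.6]
grip_width: 0.0851
gripper_force: 0.0
```

```bash
python3 chk.py .4427 -.3178 .068
python3 - <<'E'
from rig import imaging
import cv2
i=imaging.get_image('wrist');cv2.imwrite('pics/w4.png',i['pixels'][:,:,::-1])
E
```

```text
tcp [0.4232 0.31   0.1105]
scene 1091 ((444.5002136230469, -316.36767578125), (104.38860321044922, 75.7431869506836), 74.44097900390625)
plane slopes,z [0.0001 0.0004 0.0487]
side 695 ((444.7509765625, -318.121337890625), (105.67479705810547, 74.43875122070312), 74.14046478271484)
plane slopes,z [0.0033 0.0001 0.0479]
```

View pics/w4.png

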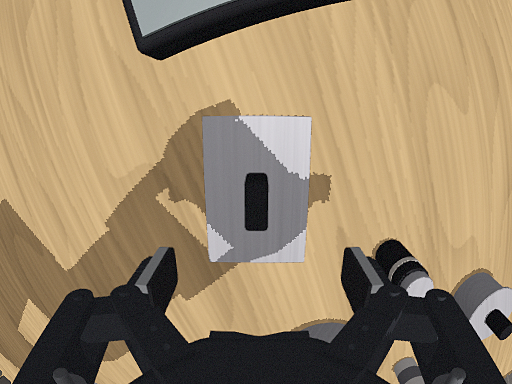

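The small oblong lid is seated flat on its tin. The large oblong bar at (256,202) is centred and aligned, so I grip it.

Emit:
{"api": "jog_arm", "payload": {"plan": "0 0 0 0 0 3 0;0 0 0 0 0 3 0;0 0 0 0 0 2.5 0;0 0 0 0 0 0.5 0;0 0 0 0 0 0 255;0 0 0 0 0 0 255;0 0 0 0 0 0 255;0 0 0 0 0 0 255;0 0 0 0 0 0 255;0 0 0 0 0 0 255"}}

```text
time_s: 22.18
position: [0.4242, 0.3105, 0.0224]
tool_rot: [[0.325, 0.946, 0.002], [0.946, -0.325, 0.001], [0.001, 0.001, -1.0]]
ft_force: [-1.2, -0.8, 0.5]
grip_width: 0.0171
gripper_force: 50.1
```

Emit:
{"api": "jog_arm", "payload": {"plan": "0 0 0 0 0 0 255;0 0 0 0 0 0 255;0 0 0 0 0 -1 255;0 0 0 0 0 -2 255;0 0 0 0 0 -3 255;0 0 0 0 0 -3 255;0 0 0 0 0 -3 255;0 0 0 0 0 -2 255;0 0 0 0 0 0 255;0 0 0 0 0 0 255"}}

```text
time_s: 23.02
position: [0.4237, 0.3103, 0.1622]
tool_rot: [[0.325, 0.946, 0.002], [0.946, -0.325, 0.001], [0.001, 0.001, -1.0]]
ft_force: [0.6, 0.1, -1.9]
grip_width: 0.0168
gripper_force: 49.9
```

Emit:
{"api": "jog_arm", "payload": {"plan": "0 0 -4.3 0 0 0 255;0 0 0 0 0 0 255;0 0 0 -3.54 1.25 0 255;0 0 0 -3.54 1.25 0 255;0 0 0 -3.54 1.25 0 255;0 0 0 -3.54 1.25 0 255;0 0 0 -3.54 1.25 0 255;0 0 0 -3.54 1.25 0 255;0 0 0 -3.54 1.25 0 255;0 0 0 -3.54 1.25 0 255"}}

```text
time_s: 23.85
position: [0.448, 0.0093, 0.1604]
tool_rot: [[0.255, 0.967, -0.002], [0.967, -0.255, 0.001], [-0.0, -0.002, -1.0]]
ft_force: [1.3, -0.2, -0.4]
grip_width: 0.0169
gripper_force: 49.8
```

Emit:
{"api": "jog_arm", "payload": {"plan": "0 0 0 -3.54 1.25 0 255;0 0 0 -3.54 1.25 0 255;0 0 0 -3.54 1.25 0 255;0 0 0 0 0 0 255;0 0 0 0 0 0 255;0 0 0 0 0 0 255"}}

```text
time_s: 24.35
position: [0.4576, -0.1009, 0.1604]
tool_rot: [[0.255, 0.967, -0.002], [0.967, -0.255, 0.001], [0.001, -0.002, -1.0]]
ft_force: [-0.3, 0.2, -0.8]
grip_width: 0.0171
gripper_force: 49.8
```

```bash
python3 held.py
```

```text
[ 0.45763287 -0.10085905  0.16042659] [-0.00209222  0.00130582 -0.99999696] [ 0.96699834 -0.25477177 -0.00235587]
scene 0.14964679626160826 ((458.8190002441406, -99.50091552734375), (136.23997497558594, 90.90270233154297), 75.05323791503906) [-0.0043  0.0005  0.1496]
side 0.14918167534774057 ((459.1364440917969, -100.03074645996094), (138.4283905029297, 90.64215087890625), 74.9301986694336) [-0.0029  0.      0.1491]
```

Emit:
{"api": "jog_arm", "payload": {"plan": "0 0 0 -0.1 0 3 255;0 0 0 0 0 3 255;0 0 0 0 0 2 255;0 0 0 0 0 1 255;0 0 0 0 0 0.6 255;0 0 0 0 0 0.3 255;0 0 0 0 0 0.1 255;0 0 0 0 0 0 255;0 0 0 0 0 0 255;0 0 0 0 0 0 255"}}

```text
time_s: 25.28
position: [0.4583, -0.1023, 0.0619]
tool_rot: [[0.253, 0.967, 0.001], [0.967, -0.253, -0.001], [-0.0, 0.001, -1.0]]
ft_force: [-0.3, -0.0, -0.9]
grip_width: 0.0168
gripper_force: 49.8
```

Emit:
{"api": "jog_arm", "payload": {"plan": "0 0 0 0 0 0 100;0 0 0 0 0 0 0;0 0 0 0 0 0 0;0 0 0 0 0 0 0;0 0 0 0 0 0 0;0 0 0 0 0 -2 0;0 0 0 0 0 -3 0;0 0 0 0 0 -3 0;0 0 0 0 0 -3 0;0 0 0 0 0 -4 0"}}

```text
time_s: 26.12
position: [0.457, -0.1018, 0.2117]
tool_rot: [[0.253, 0.967, -0.003], [0.967, -0.253, 0.001], [0.001, -0.003, -1.0]]
ft_force: [0.9, 0.4, -1.5]
grip_width: 0.0855
gripper_force: 0.0
```

Emit:
{"api": "jog_arm", "payload": {"plan": "0 0 0 3.5 -1.2 0 0;0 0 0 3.5 -1.2 0 0;0 0 0 3.5 -1.2 0 0;0 0 0 3.5 -1.2 0 0;0 0 0 3.5 -1.2 0 0;0 0 0 3.5 -1.2 0 0;0 0 0 3.5 -1.2 0 0;0 0 0 3.5 -1.2 0 0;0 0 0 3.5 -1.2 0 0;0 0 0 0 0 0 0"}}

```text
time_s: 26.95
position: [0.432, 0.2347, 0.2112]
tool_rot: [[0.248, 0.969, -0.0], [0.969, -0.248, 0.002], [0.002, -0.001, -1.0]]
ft_force: [-0.8, -0.6, -0.6]
grip_width: 0.0851
gripper_force: 0.0
```

```bash
python3 chk.py .458 -.101 .08
python3 - <<'E'
from rig import imaging
import cv2
i=imaging.get_image('scene');cv2.imwrite('pics/end.png',cv2.resize(i['pixels'][:,:,::-1],(800,600),interpolation=3))
E
```

```text
tcp [0.432  0.2347 0.2112]
scene 1156 ((458.66119384765625, -100.93156433105469), (135.52102661132812, 91.92579650878906), 75.27934265136719)
plane slopes,z [-0.0008  0.0003  0.0486]
side 688 ((459.3370056152344, -103.49386596679688), (135.445556640625, 90.49510192871094), 75.1772232055664)
plane slopes,z [0.0008 0.0024 0.0478]
```

View pics/end.png

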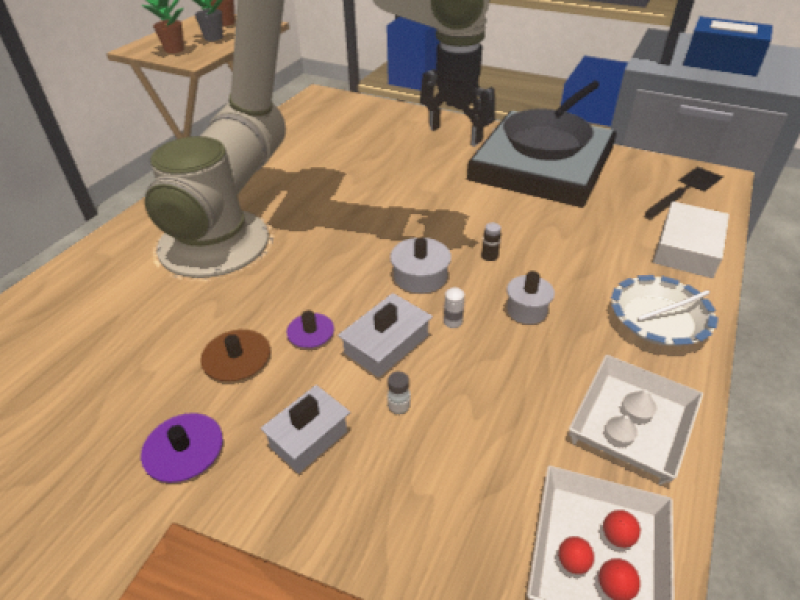

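All four lids sit flat on their tins at (530,298), (420,262), (387,333) and (307,428). The shakers are unmoved at (454,307) and (491,242), and the arm is clear, so I hand in.

```bash
python3 -c "
from rig import job
print(job.close_job())"
```

```text
the job is handed in; nothing more can be done
None
```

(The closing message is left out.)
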